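# Load the bead tray into the kiln with the push stick

### The job

Load the bead tray into the blue kiln: lift it off the sloping rack, lay it flat on the steel sill lengthwise in front of the low mouth and clear of it, and let go; then take the push stick from its wooden stand and push the tray from behind with the stick's toe, through the mouth, far enough in that the brass flap drops fully shut behind it when you draw the stick out. Keep the hand out of the mouth, touch the tray only with the stick once its front end is in the mouth, and finish with the stick set down, at rest, outside the kiln on the sill or bench. Leave the bead bowl, the tin of rods, the steel block and the paddle where they stand.

Things in the scene. Friction and masses are not known exactly. Their poses are not given: they have to be found in the camera images.
- kiln: Blue box kiln, fixed, 300 wide, 280 deep, 240 mm high. Origin on the bench under the middle of its mouth, in the plane of its front face; x is level and points straight into the mouth, z up. Mouth 76 mm wide, 48 mm high. The level chamber floor, flush with the sill, is free to 260 mm behind the face.
- kiln_mouth (a point): Middle of the mouth's threshold: in the face plane, on top of the sill, 15 mm above the bench; axes as the kiln (x into the mouth). Two flared guides 22 mm high start 40 mm before the face, about 115 mm apart, and narrow to the mouth's width.
- sill_edge (a point): Middle of the outer edge of the steel sill, on its top. The sill is flat, 160 mm wide, reaches from here 200 mm to the mouth, top 15 mm above the bench.
- kiln_overhang (a point): Middle of the lower front edge of the control box that juts 50 mm out from the face over the kiln's whole width, from 140 to 225 mm above the sill. It is in the way of an upright gripper near the mouth: a gripper pushing a stick in has to lean back, away from the kiln, some 35 to 45 degrees.
- flap (a joint): Light brass flap (50 g) hanging in the mouth 35 mm behind the face, hinged at its top 46 mm above the sill, 42 mm long; swings inward only and falls shut by itself. 0 rad = shut, positive = inward, to 1.5. It rides on the tray's top and falls shut only when the tray's rear end is some 75 mm or more behind the face and the stick is out.
- rack: Fixed aluminium rack, its board 160 mm long (along y) sloping at 30 degrees, rising to +x of the rack. Origin on the bench; the board's surface is 50 mm above the origin. Two brass stops 18 mm high hold the tray's lower edge near its ends, with a gap of 74 mm between them for a finger. Nothing is above the board.
- tray: Steel tray with glass beads, 120 long (x) x 56 wide (y) x 26 mm high (z), about 0.35 kg, closed box outside, ends alike. Origin: centre of its underside. At the start it lies on the rack, its long side level, its width running up the slope, so that its z axis leans 30 degrees. Too long to grip across its ends.
- stick: Plywood push stick, 20 mm thick (y), 0.1 kg. Level sole 110 long, 24 mm high, from 48 mm behind the origin (on its underside) to 62 mm ahead (x points to the red toe). From its rear a straight handle 26 mm wide rises backward, leaning 40 degrees, to 105 mm above and 110 behind the origin. Grip it across the thickness at any lean. It starts upright in the stand and can stand by itself.
- stick_toe (a point): Middle of the stick's flat toe face, 62 mm ahead of the stick's origin and 12 mm above its underside; axes as the stick.
- stick_grip (a point): Middle of the part of the handle to grip: 74 mm behind the stick's origin, 63.5 mm above its underside, in its midplane; axes as the stick.
- stand: Fixed wooden block 140 x 70 x 30 mm with a slot 24 mm wide along its x axis in which the stick's sole stands, floor 10 mm above the bench, walls 20 mm higher; lift the stick straight up out of it by 25 mm or more. Origin on the bench under the stick's origin.
- bowl: White bowl of beads, 90 mm across, 42 mm high, origin under its centre. Leave alone.
- tin: Tin 76 mm across and 100 mm high, full of glass rods that reach 250 mm above the bench, spread no wider than the tin, origin under its centre. Leave alone.
- marver: Dark steel block 90 x 70 x 25 mm, origin under its centre. Leave alone.
- paddle: Flat hand paddle, 150 mm long with wooden handle, lying on the bench, under 30 mm high. Leave alone.
There are look-alikes about, which are no part of the job. Leave any green or orange look-alike of the tray alone.

How it is judged (in metres and radians):
On the way, in this order (a step that is already met when the one before it is completed fails the run):
1. the tray lies flat on the sill in front of the mouth, lengthwise to it, let go (x of tray in the frame of kiln_mouth between -0.21 and -0.055 m and y of tray in the frame of kiln_mouth between -0.06 and 0.06 m and z of tray in the frame of kiln_mouth between -0.006 and 0.006 m and angle between tray's own z axis and vertical below 0.06 rad and angle between the x axis of tray and the x axis of kiln, either way round below 0.35 rad and contact force between the fingers and tray below 0.1 N), for 0.2 s.
2. the stick's toe pushes the tray through the mouth, holding the flap open (contact force between stick and tray above 0.2 N and value of joint flap above 0.5 rad and x of stick_toe in the frame of kiln_mouth above -0.08 m and x of tray in the frame of stick_toe above 0.05 m and contact force between the fingers and tray below 0.1 N), for 0.1 s.
At the end, for the whole second after the job is handed in: The tray lies flat on the chamber floor, its rear end 65 mm or more behind the face, the flap shut behind it (within 0.12 rad); the push stick is wholly outside the kiln, in front of its face or beside it, at rest on the sill, bench or stand; the bystanders are within 20 mm of their places (x of tray in the frame of kiln_mouth between 0.125 and 0.24 m and z of tray in the frame of kiln_mouth below 0.006 m and angle between tray's own z axis and vertical below 0.06 rad and linear speed of each of tray, stick below 0.02 m/s and value of joint flap below 0.12 rad and y of tray in the frame of kiln_mouth between -0.1 and 0.1 m and (x of each of stick_toe, stick_grip in the frame of kiln_mouth below 0 m or y of stick in the frame of kiln_mouth above 0.16 m or y of stick in the frame of kiln_mouth below -0.16 m) and height (world z) of stick between -0.01 and 0.09 m and height (world z) of stick_toe below 0.12 m and angular speed of stick below 0.15 rad/s); the robot touches nothing.
It fails at once if the hand goes into the mouth (x of the grasp point in the frame of kiln_mouth between -0.005 and 0.26 m and z of the grasp point in the frame of kiln_mouth below 0.08 m and y of the grasp point in the frame of kiln_mouth between -0.15 and 0.15 m).
It fails at once if the fingers touch the tray when its front end is in the mouth (x of tray in the frame of kiln_mouth above -0.05 m and contact force between the fingers and tray above 0.5 N).
It fails at once if a bystander is moved or tipped (distance of any of bowl, tin, marver, paddle from where it was at the start of the episode above 0.02 m or angle between any of bowl, tin, marver, paddle's own z axis and vertical above 0.2 rad).
It also fails if it takes over 72 s, if anything falls off the work surface, if the arm or the gripper's body presses on something with over 40 N, if the wrist force passes 120 N, or if a joint passes its speed limit or range.

### The arm

A 6-joint arm with a two-finger parallel gripper is mounted at the origin on the work surface. World frame = base frame: x ahead of the robot, y to its left, z up, the work surface at z = 0. Lengths are in mm, angles in degrees, forces in N, time in s.
With the tool pointing down it reaches from about 300 to 850 mm from the base axis. Payload 4.2 kg.
Tool frame: the origin (TCP) lies at the very end of the fingers, on their centre line; the grasp point (between the pads) lies 19 mm behind it; z points along the fingers, y is the line along which they close (so a half turn about z gives the same grasp; the last joint's range is limited). The gripper opens to 91 mm and grips with 3 to 60 N. Pads are 32 mm wide; open, the fingers measure 118 mm over their backs; the gripper's body (76 mm by 178 mm) begins 60 mm behind the grasp point.
Start: joints at [72.135, 18.312, 89.639, -0, 72.044, -1.146], TCP at [165.417, 550.712, 185.176] pointing down, gripper open.
Joint ranges: [-177.97, 177.97], [-48.28, 115.42], [12.27, 149.76], [-77.06, 257.06], [2.81, 150.46], [-146.56, 146.56]. Speed limits (degrees/s): [147.25, 147.25, 180, 180, 180, 180].

### API

Orientations are given as [roll, pitch, yaw] about the fixed x, y, z axes, in that order (R = Rz(yaw) Ry(pitch) Rx(roll)).
In Python, from workcell import * gives the robot as it stands.
- The arm moves only by the tool move_arm, never from a script. Its argument "motion" is a list of rows, each a list of 3 entries, a list of its own where there are three numbers: the finger opening in mm, from 0 to 91.2, then the shift along the world's x, y, z in units of 25 mm (1.0 is 25 mm), then the turn, a rotation vector about the world's x, y, z in units of 4 degrees (1.0 is 4 degrees). In form: [[grip, [x, y, z], [ax, ay, az]], ...]. A call has 1 to 20 rows; each row shifts and turns the commanded pose from where the row before left it; what a row does not reach is not made up. A row lasts 1/12 s, in which the tool goes at most 41.7 mm and 7.16 degrees, less where a joint would pass 70% of its speed; a pose out of reach is approached as far as the arm can. A call with a number of a shift or a turn outside -1 to 1 is refused whole. A call with a gripper value outside its range is refused whole. The fingers move at their own pace and stop on an object; "grip_force" is the grip in N (left out, the last holds). Time passes only in rows, so rows that do not move let the fingers close. It gives the time, the measured TCP pose, the force, the opening and the grip force at its end, in the units of the state.
- state(): the state, without advancing time (a new reading comes with each control period).
- grab_frame(name): name is "side" or "top" or "wrist"; returns the picture (420x560x3 uint8, blue, green, red); there is no depth.
- camera_info(name): a dict with "fx", "fy", "cx", "cy" (pixels), "rvec" (rotation vector, rad) and "tvec" (3), from world to camera coordinates, as OpenCV has them. Camera axes: x right, y down, z forward; pixel columns grow to the right and rows downward; lengths in mm; the calibration is good to about 2 mm. A picture is of the moment at which its call begins: read the wrist's pose just before it. camera_info takes no time and is no camera call; for the wrist camera it gives the pose at the moment of the call.
- job_done(): hands the job in; it is judged then, once.
The state is a dict: "time_s": time; "qpos": joint angles; "qvel": joint speeds; "effort": joint torques, N m; "ee_pos": TCP position; "ee_rot": TCP orientation; "force": force on the tool from outside, world axes, zero at the start; "torque": the same for the moment, N m; "gripper_width": finger opening in mm; "gripper_force": force on a finger pad.
Only numpy, scipy, OpenCV 4.12 (cv2) and the standard library are available. Lean on these libraries where they do the work, as an engineer would, in place of code of your own. Each camera call takes 0.05 s, during which the arm holds its last target. There are 200 camera calls.

## Working session

There is one attempt and no reset: what is moved stays moved. The work goes in short steps, Python scripts to look and compute and a tool call to move; the robot and the scene stay as the last step left them, time stands still between calls to the robot, and variables do not carry over. Pictures are saved under pics/ and viewed, at most 10 in all, crops included, and the job is handed in when it is done.

Besides the shell and the picture viewer there is one more tool, called after ">>>" as name([rows], argument=value, ...), one row to a line, values as JSON. move_arm: Moves the arm, as the interface text tells. Shifts and turns lie within -1 to 1; 1 stands for 25 mm of shift or 4 degrees of turn. Its arguments: {"type":"object","properties":{"motion":{"type":"array","items":{"type":"array"}},"grip_force":{"type":"number"}},"required":["motion"]}

```bash
mkdir -p pics; ls; python3 - <<'E'
from workcell import *
import cv2
for n in("side","top","wrist"):
    i=camera_info(n); print(n,i); cv2.imwrite(f"pics/{n}0.png",grab_frame(n))
print(state())
E
```

```text
pics
side {'fx': 484.45538540039, 'fy': 484.45538540039, 'cx': 278.2264122891557, 'cy': 213.8872609438189, 'rvec': array([ 2.229105  , -0.79785049,  0.32856437]), 'tvec': array([-462.13746434,  246.93238053, 1397.37577883])}
top {'fx': 382.9735018735894, 'fy': 382.9735018735894, 'cx': 280.4894721507224, 'cy': 211.53284951241957, 'rvec': array([ 2.11739188, -2.16517691,  0.09149285]), 'tvec': array([ -65.51034886,  531.46750048, 1153.08674157])}
wrist {'fx': 366.29793749330855, 'fy': 366.29793749330855, 'cx': 277.3491650892025, 'cy': 210.115431432632, 'rvec': array([-2.33749449, -1.73986105, -0.23630551]), 'tvec': array([-574.04647999,  -31.28930446,  390.30668661])}
{'time_s': 0.15, 'qpos': array([ 7.21344647e+01,  1.83437804e+01,  8.96873733e+01,  2.09142391e-04,
        7.20430823e+01, -1.14717248e+00]), 'qvel': array([-0.10167962,  0.0238312 , -0.19252931, -0.02929355, -0.02197077,
        0.03531022]), 'effort': array([-1.09090241e-03, -4.12770045e+01, -2.32154399e+01,  7.25350133e-02,
        4.33634722e-02, -8.04552883e-05]), 'ee_pos': array([165.30021369, 550.32358218, 184.52805829]), 'ee_rot': array([-1.79925783e+02, -1.68507800e-03,  1.63281571e+02]), 'force': array([-0.59837132,  0.45568745, -1.15155654]), 'torque': array([-0.01591487,  0.02002597,  0.02212467]), 'gripper_force': 0.0, 'gripper_width': 91.42644508389583}
```

View pics/top0.png

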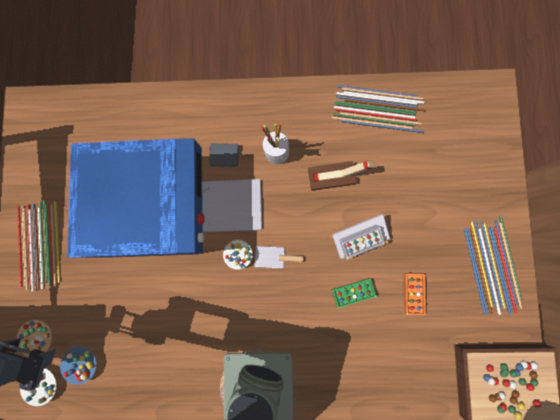

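View pics/side0.png

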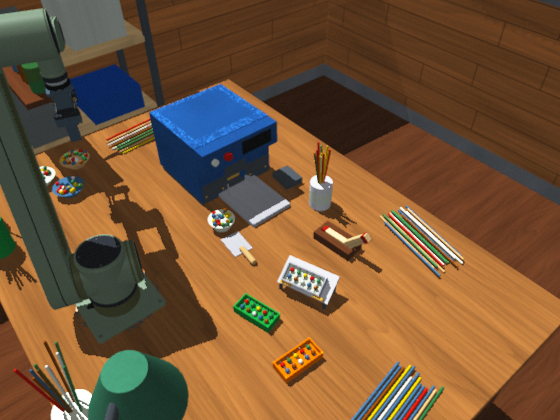

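The top view shows the kiln at (135,197), the sill at (230,205) with its edge near (258,205), the tin at (275,150), the marver at (223,155), the bowl at (238,255), the paddle at (275,257), the stand with the stick at (340,172) and the rack with a grey tray at (362,240). Things that could pass for the tray are green (355,292) and orange (415,293), both lying on the bench. I choose the grey one on the rack (362,240), as described, and check it in close crops.

```bash
python3 - <<'E'
import cv2
t=cv2.imread("pics/top0.png"); s=cv2.imread("pics/side0.png")
cv2.imwrite("pics/topc.png",cv2.resize(t[130:280,190:390],None,fx=4,fy=4,interpolation=cv2.INTER_CUBIC))
cv2.imwrite("pics/sidec.png",cv2.resize(s[165:315,200:400],None,fx=4,fy=4,interpolation=cv2.INTER_CUBIC))
E
```

```text
(no output)
```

View pics/topc.png

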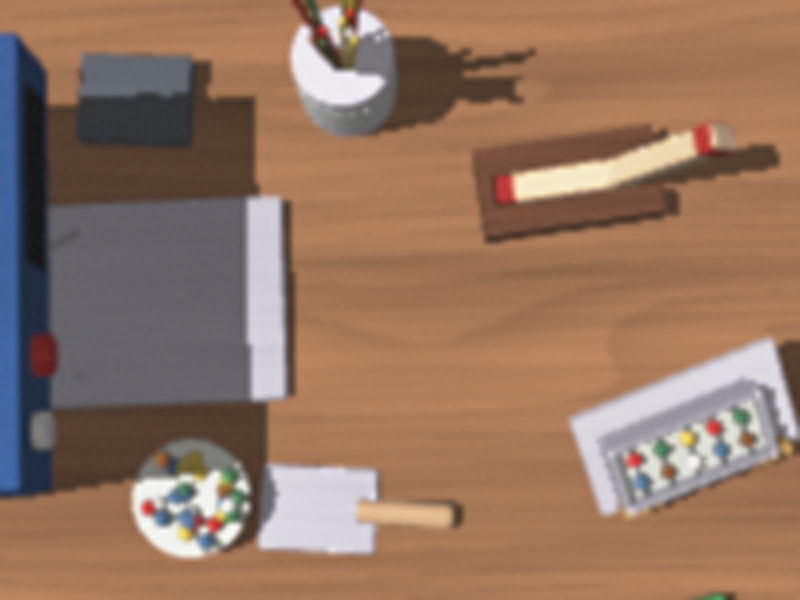

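View pics/sidec.png

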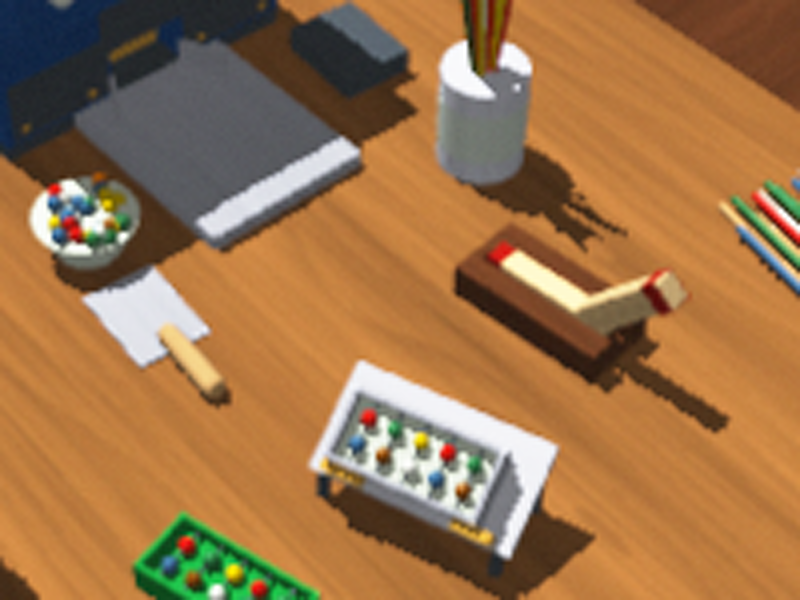

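The grey beaded tray at top crop (690,445) sits on the sloping rack with brass stops on its low edge, facing the robot. The stick's toe points at the kiln (495,190), and its handle end is at (715,138). The sill's outer corners are at (281,197) and (288,398). I now convert these to positions.

```bash
cat > h.py <<'E'
import numpy as np, cv2
from workcell import *
def ray(n,uv,i=None):
    i=i or camera_info(n); R=cv2.Rodrigues(np.array(i["rvec"]))[0]; t=np.array(i["tvec"])
    d=R.T@np.array([(uv[0]-i["cx"])/i["fx"],(uv[1]-i["cy"])/i["fy"],1]); return -R.T@t,d/np.linalg.norm(d)
def onz(n,uv,z,i=None):
    c,d=ray(n,uv,i); return c+d*(z-c[2])/d[2]
def tri(a,b):
    (c1,d1),(c2,d2)=a,b
    s=np.linalg.lstsq(np.c_[d1,-d2],c2-c1,rcond=None)[0]
    p,q=c1+s[0]*d1,c2+s[1]*d2; return (p+q)/2,np.linalg.norm(p-q)
def T(u,v): return (190+u/4-.375,130+v/4-.375)
def S(u,v): return (200+u/4-.375,165+v/4-.375)
E
python3 - <<'E'
from h import *
np.set_printoptions(precision=1,suppress=True)
print("sill top",[onz("top",T(*p),15) for p in((281,197),(288,398),(50,206),(52,408))])
print("sill side",[onz("side",S(*p),15) for p in((360,152),(197,232))])
for nm,a,b in[("KH",(570,418),(360,362)),("KL",(605,515),(312,467)),("RH",(770,338),(557,447)),("RL",(800,428),(505,557)),
 ("trayKH",(602,440),(360,393)),("trayRH",(760,380),(510,455)),("trayRL",(778,455),(482,524)),("trayKL",(627,510),(330,465))]:
    print(nm,*tri(ray("top",T(*a)),ray("side",S(*b))))
print("stand",[onz("top",T(*p),30) for p in((473,152),(485,240),(678,195),(652,127))])
print("stand side",[onz("side",S(*p),30) for p in((512,228),(457,270))])
print("toe",onz("top",T(496,189),34),onz("side",S(495,253),34), "bend",onz("top",T(605,176),34))
print("handle end",tri(ray("top",T(715,140)),ray("side",S(663,288))))
print("tin",onz("top",T(343,55),100),"bowl",onz("top",T(192,500),42),"marver",onz("top",T(135,75),25),"paddle",onz("top",T(362,510),15),"box",onz("top",T(45,270),155))
E
```

```text
sill top [array([637.8, -13.4,  15. ]), array([478. , -16.8,  15. ]), array([635.7, 171.3,  15. ]), array([474.4, 168.9,  15. ])]
sill side [array([635.5, -14.6,  15. ]), array([469.6,  -2.9,  15. ])]
KH [ 453.8 -229.9   66.1] 1.4771551122872595
KL [ 383.  -258.3   27.1] 1.1970503552597882
RH [ 509.6 -379.4   67. ] 1.6964675769453486
RL [ 442.  -406.1   25.7] 8.006447835763025
trayKH [ 436.1 -252.4   65. ] 3.596262094324066
trayRH [ 476.6 -368.    73.9] 5.09043042586201
trayRL [ 426.8 -386.2   54.1] 6.459524278635219
trayKL [ 386.8 -273.4   41.3] 2.1399307098646205
stand [array([ 666.3, -165.8,   30. ]), array([ 596.2, -173.1,   30. ]), array([ 627.6, -323.5,   30. ]), array([ 682.2, -305.8,   30. ])]
stand side [array([ 661.6, -174.9,   30. ]), array([ 595.4, -181.4,   30. ])]
toe [ 635.5 -182.7   34. ] [ 628.8 -189.5   34. ] bend [ 643.4 -267.3   34. ]
handle end (array([ 653. , -339.7,  100.6]), np.float64(0.710255231460889))
tin [726.1 -68.6 100. ] bowl [400.  55.  42.] marver [738.  101.1  25. ] paddle [390.  -72.8  15. ] box [560.8 140.5 155. ]
```

```bash
cat >> h.py <<'E'
from scipy.spatial.transform import Rotation as Ro
def Rt(y,z):
    y=np.array(y)/np.linalg.norm(y); z=np.array(z)/np.linalg.norm(z); return Ro.from_matrix(np.c_[np.cross(y,z),y,z])
def cur():
    s=state(); return s,np.array(s["ee_pos"]),Ro.from_euler("xyz",s["ee_rot"],degrees=True)
def rack(a):
    a=np.radians(a);c=np.cos(a);s_=np.sin(a);k=np.cos(np.pi/6)
    return np.array([k*c,k*s_,.5]),np.array([-.5*c,-.5*s_,k])   # uphill, normal
def go(p,R):
    s,q,Q=cur(); print("shift",np.round((np.array(p)-q)/25,2),"turn",np.round((R*Q.inv()).as_rotvec(degrees=True)/4,2),"q",np.round(s["qpos"],0))
E
python3 - <<'E'
from h import *
u,n=rack(20.5); go([382,-341,160],Rt(u,-n))
i=camera_info("wrist");R=cv2.Rodrigues(np.array(i["rvec"]))[0];s,p,Q=cur()
print("cam in tool",Q.inv().apply(-R.T@i["tvec"]-p),Q.inv().apply(R[2]))
E
```

```text
shift [  8.67 -35.65  -0.98] turn [  5.68  -5.32 -12.88] q [72. 18. 90.  0. 72. -1.]
cam in tool [  74.82261307   -0.43371219 -199.3904301 ] [-2.68100304e-01  6.36890868e-04  9.63390794e-01]
```

>>> move_arm([
  [91,[0,0,1],[0,0,0]],
  [91,[0,0,1],[0,0,0]],
  [91,[0,0,1],[0,0,0]],
  [91,[0,0,1],[0,0,0]],
  [91,[0,0,1],[0,0,0]],
  [91,[0.36,-0.93,0],[0,0,0]],
  [91,[0.36,-0.93,0],[0,0,0]],
  [91,[0.36,-0.93,0],[0,0,0]],
  [91,[0.36,-0.93,0],[0,0,0]],
  [91,[0.36,-0.93,0],[0,0,0]],
  [91,[0.36,-0.93,0],[0,0,0]],
  [91,[0.36,-0.93,0],[0,0,0]],
  [91,[0.36,-0.93,0],[0,0,0]],
  [91,[0.36,-0.93,0],[0,0,0]],
  [91,[0.36,-0.93,0],[0,0,0]],
  [91,[0.36,-0.93,0],[0,0,0]],
  [91,[0.36,-0.93,0],[0,0,0]],
  [91,[0.36,-0.93,0],[0,0,0]],
  [91,[0.36,-0.93,0],[0,0,0]],
  [91,[0.36,-0.93,0],[0,0,0]],
])

```text
time_s: 1.82
ee_pos: [300.4, 200.7, 310.0]
ee_rot: [-180.0, -0.0, 163.3]
force: [0.7, -0.2, 0.0]
gripper_width: 90.7
gripper_force: 0.0
```

>>> move_arm([
  [91,[0.15,-1,0],[0.284,-0.266,-0.644]],
  [91,[0.15,-1,0],[0.284,-0.266,-0.644]],
  [91,[0.15,-1,0],[0.284,-0.266,-0.644]],
  [91,[0.15,-1,0],[0.284,-0.266,-0.644]],
  [91,[0.15,-1,0],[0.284,-0.266,-0.644]],
  [91,[0.15,-1,0],[0.284,-0.266,-0.644]],
  [91,[0.15,-1,0],[0.284,-0.266,-0.644]],
  [91,[0.15,-1,0],[0.284,-0.266,-0.644]],
  [91,[0.15,-1,0],[0.284,-0.266,-0.644]],
  [91,[0.15,-1,0],[0.284,-0.266,-0.644]],
  [91,[0.15,-1,0],[0.284,-0.266,-0.644]],
  [91,[0.15,-1,0],[0.284,-0.266,-0.644]],
  [91,[0.15,-1,0],[0.284,-0.266,-0.644]],
  [91,[0.15,-1,0],[0.284,-0.266,-0.644]],
  [91,[0.15,-1,0],[0.284,-0.266,-0.644]],
  [91,[0.15,-1,0],[0.284,-0.266,-0.644]],
  [91,[0.15,-1,0],[0.284,-0.266,-0.644]],
  [91,[0.15,-1,0],[0.284,-0.266,-0.644]],
  [91,[0.15,-1,0],[0.284,-0.266,-0.644]],
  [91,[0.15,-1,0],[0.284,-0.266,-0.644]],
])

```text
time_s: 3.48
ee_pos: [375.2, -299.3, 309.9]
ee_rot: [149.9, -0.0, 110.3]
force: [0.4, 0.6, 0.6]
gripper_width: 91.3
gripper_force: 0.0
```

>>> move_arm([
  [91,[0.05,-0.28,-1],[0,0,0]],
  [91,[0.05,-0.28,-1],[0,0,0]],
  [91,[0.05,-0.28,-1],[0,0,0]],
  [91,[0.05,-0.28,-1],[0,0,0]],
  [91,[0.05,-0.28,-1],[0,0,0]],
  [91,[0.05,-0.28,-1],[0,0,0]],
  [91,[0,0,0],[0,0,0]],
  [91,[0,0,0],[0,0,0]],
])

```text
time_s: 4.15
ee_pos: [382.6, -339.3, 159.4]
ee_rot: [149.9, -0.2, 110.5]
force: [-0.1, 0.4, 1.2]
gripper_width: 91.0
gripper_force: 0.0
```

```bash
python3 - <<'E'
from h import *
u,n=rack(20.5); go([382,-341,160],Rt(u,-n)); print(cur()[0]["ee_pos"],cur()[0]["time_s"])
np.save("wi1.npy",camera_info("wrist"),allow_pickle=True)
cv2.imwrite("pics/w1.png",grab_frame("wrist"))
E
```

```text
shift [-0.03 -0.07  0.02] turn [-0.05 -0.    0.  ] q [ -64.   12.  111.   35.   60. -103.]
[ 382.63832543 -339.33471828  159.41744633] 4.15
```

View pics/w1.png

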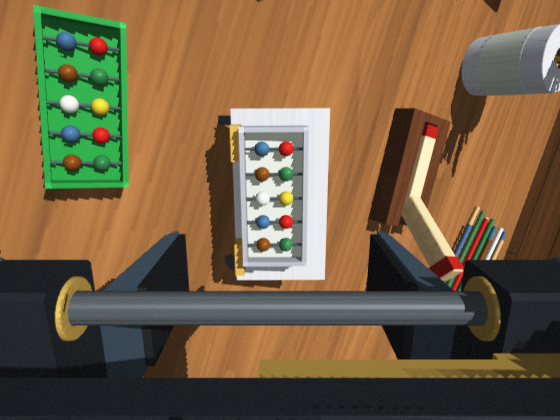

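The wrist view shows the grey tray with its rim corners at about (241,127), (308,127), (303,266) and (241,268). The brass stops are on its left (low) side at (235,140) and (238,255), and the board corners are at (231,108), (330,108) and (325,279). The stick is on the right with its toe at (430,130).

```bash
python3 - <<'E'
from h import *
np.set_printoptions(precision=1,suppress=True)
i=np.load("wi1.npy",allow_pickle=True).item(); s,q,Q=cur()
R=cv2.Rodrigues(np.array(i["rvec"]))[0]
K=np.array([[i["fx"],0,i["cx"]],[0,i["fy"],i["cy"]],[0,0,1]])
im=np.array([(241,127),(308,127),(304,266),(241,268)],float)
ob=np.array([(0,-28,60),(0,28,60),(0,28,-60),(0,-28,-60)],float)[:,[2,1,0]]
ok,rv,tv=cv2.solvePnP(ob,im,K,None)
M=R.T@cv2.Rodrigues(rv)[0]; c=R.T@(tv.ravel()-i["tvec"]); print("top centre",c,"axes",M.T)
u,n=rack(20.5)
# rays onto top plane: board plane through (447,-318,50) + 26n
for off,P in((26,im),(0,[(231,108),(330,108),(325,279)])):
    L=[]
    for uv in P:
        o,d=ray("wrist",uv,i); p0=np.array([447,-318,50])+off*n; L.append(o+d*((p0-o)@n)/(d@n))
    L=np.array(L);print(L,"mean",L.mean(0),"edges",np.linalg.norm(np.diff(L,axis=0),axis=1), "az",np.degrees(np.arctan2(*(L[1]-L[2])[[1,0]])))
    # camera-axis offset in tool frame of centre
    print("tool frame",Q.inv().apply(L-q))
E
```

```text
top centre [ 428.9 -321.4   68.6] axes [[-0.3  1.  -0.1]
 [ 0.9  0.3  0.4]
 [ 0.4  0.  -0.9]]
[[ 386.2 -273.1   56.2]
 [ 430.  -256.8   83.2]
 [ 471.5 -370.6   82.7]
 [ 426.5 -389.4   54.5]] mean [ 428.6 -322.5   69.1] edges [ 53.9 121.1  56.3] az 110.0647584076127
tool frame [[ 61.5 -29.7 103.7]
 [ 61.4  24.3 103.8]
 [-59.7  23.2 103.7]
 [-61.5 -33.1 103.6]]
[[ 384.5 -257.9   28.4]
 [ 453.9 -232.1   71.1]
 [ 511.2 -382.9   71.6]] mean [ 449.9 -291.    57. ] edges [ 85.4 161.4] az 110.81007019010204
tool frame [[ 76.4 -40.4 129.7]
 [ 76.2  45.  129.8]
 [-85.1  46.  129.8]]
```

>>> move_arm([
  [91,[0.37,0.138,-0.718],[0,0,0]],
  [91,[0.37,0.138,-0.718],[0,0,0]],
  [91,[0.37,0.138,-0.718],[0,0,0]],
  [91,[0.37,0.138,-0.718],[0,0,0]],
  [91,[0.37,0.138,-0.718],[0,0,0]],
  [91,[0.37,0.138,-0.718],[0,0,0]],
  [91,[0,0,0],[0,0,0]],
  [91,[0,0,0],[0,0,0]],
])

```text
time_s: 4.87
ee_pos: [439.1, -319.4, 53.7]
ee_rot: [149.9, 0.1, 110.6]
force: [0.2, -0.5, 0.6]
gripper_width: 90.7
gripper_force: 0.0
```

>>> move_arm([
  [50,[0,0,0],[0,0,0]],
  [50,[0,0,0],[0,0,0]],
  [50,[0,0,0],[0,0,0]],
  [50,[0,0,0],[0,0,0]],
  [50,[0,0,0],[0,0,0]],
  [50,[0,0,0],[0,0,0]],
  [50,[0,0,0],[0,0,0]],
  [50,[0,0,0],[0,0,0]],
], grip_force=25)

```text
time_s: 5.53
ee_pos: [438.4, -319.4, 52.5]
ee_rot: [149.9, 0.0, 110.5]
force: [-0.0, 0.2, 0.1]
gripper_width: 50.2
gripper_force: 0.0
```

```bash
python3 - <<'E'
from h import *
w=grab_frame("wrist"); s=grab_frame("side")
a=cv2.resize(s[200:340,230:400],(680,560),interpolation=cv2.INTER_CUBIC)[:, :400]
cv2.imwrite("pics/w2.png",np.hstack([cv2.resize(w,(400,300)),cv2.resize(s[215:315,250:350],(400,300) if 0 else (300,300),interpolation=cv2.INTER_CUBIC)]))
print(state())
E
```

```text
{'time_s': 5.6333, 'qpos': array([ -56.51017292,   20.47282513,  117.54940964,   44.59426307,
         44.04929319, -110.40410693]), 'qvel': array([ 0.08987302,  0.00591268, -0.07507469, -0.08581283, -0.00057726,
        0.08208421]), 'effort': array([-1.82824989e-02, -3.60554731e+01, -1.59664428e+01,  1.39267456e+00,
        8.01934730e-01,  3.89521290e-02]), 'ee_pos': array([ 438.39652548, -319.33706521,   52.43817629]), 'ee_rot': array([1.49935557e+02, 6.69616283e-03, 1.10505191e+02]), 'force': array([-0.6313944 , -0.63646781, -0.41350067]), 'torque': array([-0.15612433,  0.32462302, -0.00717656]), 'gripper_force': 0.0, 'gripper_width': 49.887097772252766}
```

View pics/w2.png

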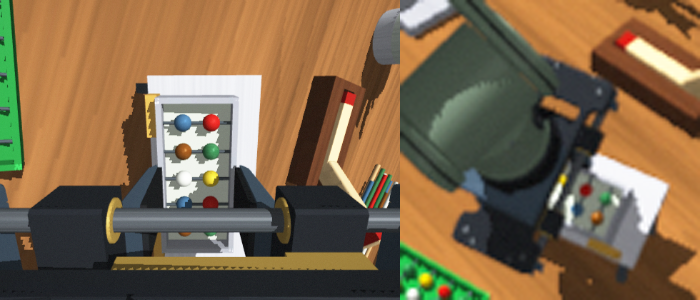

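The left panel shows both fingers beside the tray and the right panel confirms it, but no force is registered. I close further.

>>> move_arm([
  [30,[0,0,0],[0,0,0]],
  [30,[0,0,0],[0,0,0]],
  [30,[0,0,0],[0,0,0]],
  [30,[0,0,0],[0,0,0]],
  [30,[0,0,0],[0,0,0]],
], grip_force=25)

```text
time_s: 6.05
ee_pos: [438.4, -319.3, 52.5]
ee_rot: [149.9, 0.0, 110.5]
force: [-0.2, -0.3, -0.6]
gripper_width: 29.9
gripper_force: 0.0
```

```bash
python3 - <<'E'
from h import *
w=grab_frame("wrist"); t=grab_frame("top"); s=grab_frame("side")
cv2.imwrite("pics/w3full.png",w);cv2.imwrite("pics/t3.png",t);cv2.imwrite("pics/s3.png",s)
a=cv2.resize(w[100:400,150:400],(500,600)); b=cv2.resize(t[200:275,315:390],(300,300),interpolation=cv2.INTER_CUBIC); c=cv2.resize(s[230:305,270:345],(300,300),interpolation=cv2.INTER_CUBIC)
cv2.imwrite("pics/w3.png",np.hstack([a,np.vstack([b,c])]))
print(state()["gripper_width"])
E
```

```text
29.985255581525227
```

View pics/w3.png

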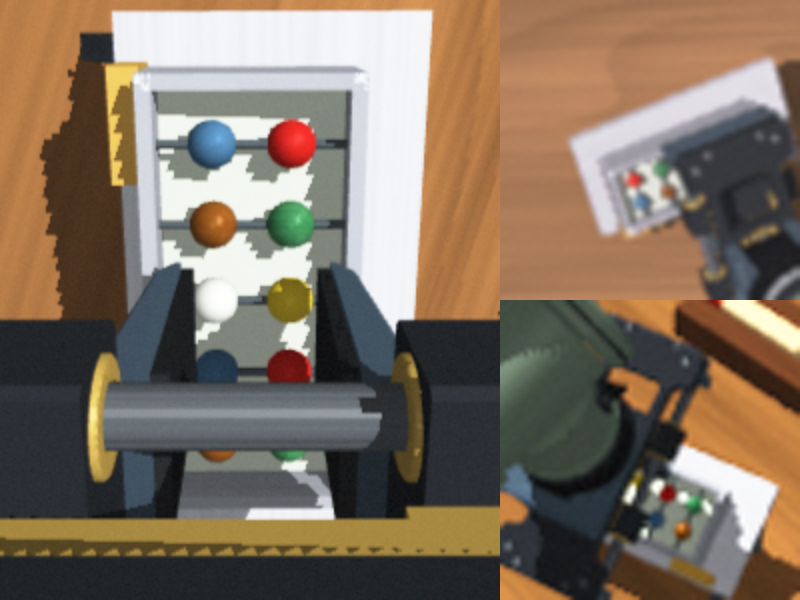

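The fingertips are visibly above the beads, at crop (180,265) and (335,265). From the spacing of 30 mm (about 61 px, depth about 180) they end some 29 mm short of the reported TCP. The tray position itself agrees in all three cameras. I open and advance along the tool in small steps, watching the force.

>>> move_arm([
  [91,[0,0,0],[0,0,0]],
  [91,[0,0,0],[0,0,0]],
  [91,[0,0,0],[0,0,0]],
  [91,[0,0,0],[0,0,0]],
  [91,[0,0,0],[0,0,0]],
  [91,[0,0,0],[0,0,0]],
  [91,[0,0,0],[0,0,0]],
  [91,[0,0,0],[0,0,0]],
  [91,[0,0,0],[0,0,0]],
  [91,[0,0,0],[0,0,0]],
  [91,[0.094,0.035,-0.173],[0,0,0]],
  [91,[0.094,0.035,-0.173],[0,0,0]],
  [91,[0.094,0.035,-0.173],[0,0,0]],
  [91,[0,0,0],[0,0,0]],
])

```text
time_s: 7.37
ee_pos: [445.4, -315.9, 38.3]
ee_rot: [150.0, -0.1, 110.5]
force: [0.6, -0.7, 0.2]
gripper_width: 90.9
gripper_force: 0.0
```

```bash
python3 - <<'E'
from h import *
print(state()["force"],state()["ee_pos"],state()["gripper_width"])
E
```

```text
[ 0.61715841 -0.74883908  0.21760865] [ 445.42030396 -315.86593329   38.335055  ] 90.8883810007447
```

>>> move_arm([
  [91,[0.06,0.023,-0.112],[0,0,0]],
  [91,[0.06,0.023,-0.112],[0,0,0]],
  [91,[0.06,0.023,-0.112],[0,0,0]],
  [91,[0.06,0.023,-0.112],[0,0,0]],
  [91,[0,0,0],[0,0,0]],
  [91,[0,0,0],[0,0,0]],
])

```text
time_s: 7.87
ee_pos: [451.5, -314.2, 28.1]
ee_rot: [149.9, -0.0, 110.5]
force: [-0.7, -0.2, -0.4]
gripper_width: 91.0
gripper_force: 0.0
```

>>> move_arm([
  [48,[0,0,0],[0,0,0]],
  [48,[0,0,0],[0,0,0]],
  [48,[0,0,0],[0,0,0]],
  [48,[0,0,0],[0,0,0]],
  [48,[0,0,0],[0,0,0]],
  [48,[0,0,0],[0,0,0]],
  [48,[0,0,0],[0,0,0]],
  [48,[0,0,0],[0,0,0]],
], grip_force=25)

```text
time_s: 8.53
ee_pos: [451.2, -314.6, 28.2]
ee_rot: [150.0, 0.0, 110.5]
force: [-1.6, 0.2, 0.2]
gripper_width: 55.6
gripper_force: 25.0
```

>>> move_arm([
  [48,[0,0,0.4],[0,0,0]],
  [48,[0,0,0.8],[0,0,0]],
  [48,[0,0,1],[0,0,0]],
  [48,[0,0,1],[0,0,0]],
  [48,[0,0,0.8],[0,0,0]],
  [48,[0,0,0],[0,0,0]],
])

```text
time_s: 9.03
ee_pos: [452.8, -316.1, 131.8]
ee_rot: [149.8, 0.4, 110.5]
force: [0.6, -0.5, -3.7]
gripper_width: 55.9
gripper_force: 25.0
```

```bash
python3 - <<'E'
from h import *
k=np.radians(1); go([556.6,60,100],Rt([np.cos(k),np.sin(k),0],[0,0,-1])); print(state()["gripper_width"],state()["gripper_force"],state()["force"])
E
```

```text
shift [ 4.15 15.04 -1.27] turn [-1.32  7.47 -4.79] q [-55.  15. 112.  38.  52. -99.]
55.93756714755633 24.99992161989212 [ 0.60138045 -0.54500257 -3.67018091]
```

>>> move_arm([
  [48,[0.23,0.835,-0.07],[-0.073,0.415,-0.266]],
  [48,[0.23,0.835,-0.07],[-0.073,0.415,-0.266]],
  [48,[0.23,0.835,-0.07],[-0.073,0.415,-0.266]],
  [48,[0.23,0.835,-0.07],[-0.073,0.415,-0.266]],
  [48,[0.23,0.835,-0.07],[-0.073,0.415,-0.266]],
  [48,[0.23,0.835,-0.07],[-0.073,0.415,-0.266]],
  [48,[0.23,0.835,-0.07],[-0.073,0.415,-0.266]],
  [48,[0.23,0.835,-0.07],[-0.073,0.415,-0.266]],
  [48,[0.23,0.835,-0.07],[-0.073,0.415,-0.266]],
  [48,[0.23,0.835,-0.07],[-0.073,0.415,-0.266]],
  [48,[0.23,0.835,-0.07],[-0.073,0.415,-0.266]],
  [48,[0.23,0.835,-0.07],[-0.073,0.415,-0.266]],
  [48,[0.23,0.835,-0.07],[-0.073,0.415,-0.266]],
  [48,[0.23,0.835,-0.07],[-0.073,0.415,-0.266]],
  [48,[0.23,0.835,-0.07],[-0.073,0.415,-0.266]],
  [48,[0.23,0.835,-0.07],[-0.073,0.415,-0.266]],
  [48,[0.23,0.835,-0.07],[-0.073,0.415,-0.266]],
  [48,[0.23,0.835,-0.07],[-0.073,0.415,-0.266]],
  [48,[0,0,0],[0,0,0]],
  [48,[0,0,0],[0,0,0]],
])

```text
time_s: 10.7
ee_pos: [553.9, 62.5, 94.3]
ee_rot: [-179.6, -0.4, 91.0]
force: [0.4, -0.7, -3.8]
gripper_width: 56.2
gripper_force: 25.0
```

```bash
python3 - <<'E'
from h import *
k=np.radians(1); go([556.6,60,-6],Rt([np.cos(k),np.sin(k),0],[0,0,-1])); print(state()["force"],state()["ee_pos"])
np.save("wi4.npy",camera_info("wrist"),allow_pickle=True)
w=grab_frame("wrist");cv2.imwrite("pics/w4.png",w)
s=grab_frame("side");cv2.imwrite("pics/s4.png",s)
cv2.imwrite("pics/v4.png",np.hstack([cv2.resize(w,(480,360)),cv2.resize(s[165:285,190:296],(318,360),interpolation=cv2.INTER_CUBIC)]))
E
```

```text
shift [ 0.11 -0.1  -4.01] turn [-0.09 -0.1   0.01] q [ 5. 21. 99.  0. 60.  4.]
[ 0.3625981  -0.71090391 -3.84230811] [553.92567145  62.52673005  94.33544108]
```

View pics/v4.png

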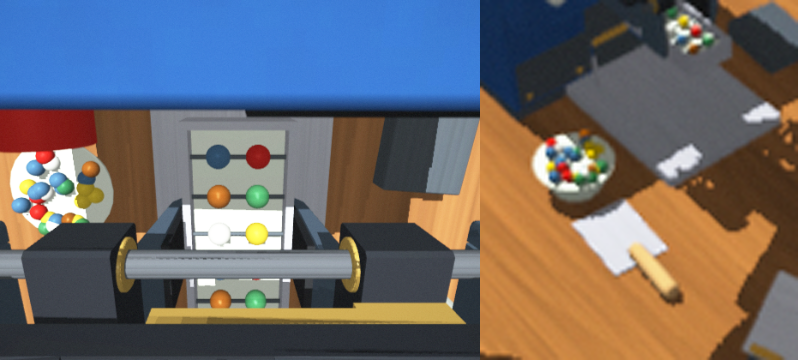

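The wrist view shows the tray at x 185–293 centred between the sill edges (152 and 333), square to it. The control box is close ahead, so I set the tray down a little farther out (y about 42).

>>> move_arm([
  [48,[0.1,-0.42,0],[-0.09,-0.1,0]],
  [48,[0,-0.42,0],[0,0,0]],
  [48,[0,0,-0.7],[0,0,0]],
  [48,[0,0,-0.8],[0,0,0]],
  [48,[0,0,-0.8],[0,0,0]],
  [48,[0,0,-0.7],[0,0,0]],
  [48,[0,0,-0.5],[0,0,0]],
  [48,[0,0,0],[0,0,0]],
  [48,[0,0,0],[0,0,0]],
])

```text
time_s: 11.55
ee_pos: [557.0, 38.9, 9.2]
ee_rot: [179.8, 0.0, 90.7]
force: [0.2, -0.9, -4.0]
gripper_width: 55.8
gripper_force: 25.0
```

>>> move_arm([
  [48,[0,0,-0.08],[0,0,0]],
  [48,[0,0,-0.08],[0,0,0]],
  [48,[0,0,-0.08],[0,0,0]],
  [48,[0,0,0],[0,0,0]],
])

```text
time_s: 11.88
ee_pos: [557.6, 40.3, 3.6]
ee_rot: [179.7, 0.0, 90.8]
force: [0.2, 0.2, -4.0]
gripper_width: 55.8
gripper_force: 25.0
```

>>> move_arm([
  [48,[0,0,-0.06],[0,0,0]],
  [48,[0,0,-0.06],[0,0,0]],
  [48,[0,0,-0.06],[0,0,0]],
  [48,[0,0,-0.06],[0,0,0]],
  [48,[0,0,0],[0,0,0]],
])

```text
time_s: 12.3
ee_pos: [557.2, 40.4, -3.1]
ee_rot: [179.8, 0.0, 90.8]
force: [0.2, 0.6, -3.7]
gripper_width: 56.0
gripper_force: 25.0
```

>>> move_arm([
  [48,[0,0,-0.06],[0,0,0]],
  [48,[0,0,-0.06],[0,0,0]],
  [48,[0,0,-0.06],[0,0,0]],
  [48,[0,0,0],[0,0,0]],
])

```text
time_s: 12.63
ee_pos: [557.2, 40.3, -7.6]
ee_rot: [179.8, 0.0, 90.8]
force: [-0.5, 0.2, -4.0]
gripper_width: 55.7
gripper_force: 25.0
```

>>> move_arm([
  [48,[0,0,-0.06],[0,0,0]],
  [48,[0,0,-0.06],[0,0,0]],
  [48,[0,0,0],[0,0,0]],
])

```text
time_s: 12.88
ee_pos: [557.7, 40.4, -10.0]
ee_rot: [179.7, 0.0, 90.8]
force: [0.1, 0.4, -2.6]
gripper_width: 55.9
gripper_force: 25.0
```

>>> move_arm([
  [48,[0,0,-0.04],[0,0,0]],
  [48,[0,0,0],[0,0,0]],
  [62,[0,0,0],[0,0,0]],
  [70,[0,0,0],[0,0,0]],
  [80,[0,0,0],[0,0,0]],
  [80,[0,0,0],[0,0,0]],
  [80,[0,0,0],[0,0,0]],
])

```text
time_s: 13.47
ee_pos: [557.6, 40.3, -11.2]
ee_rot: [179.7, 0.0, 90.8]
force: [-0.3, -0.4, 0.1]
gripper_width: 79.5
gripper_force: 0.0
```

>>> move_arm([
  [80,[0,0,0.3],[0,0,0]],
  [80,[0,0,0.8],[0,0,0]],
  [80,[0,0,1],[0,0,0]],
  [80,[0,0,1],[0,0,0]],
  [80,[0,-0.5,1],[0,0,0]],
  [80,[0,-1,1],[0,0,0]],
  [80,[0,-1,0.5],[0,0,0]],
  [80,[0,-1,0],[0,0,0]],
  [80,[0,-1,0],[0,0,0]],
  [80,[0,-1,0],[0,0,0]],
  [80,[0,0,0],[0,0,0]],
])

```text
time_s: 14.38
ee_pos: [557.6, -101.1, 129.5]
ee_rot: [179.7, 0.1, 90.6]
force: [1.1, 0.4, -0.3]
gripper_width: 80.3
gripper_force: 0.0
```

```bash
python3 - <<'E'
from h import *
s=6.5; k=np.radians(s); sx=np.array([-np.sin(k),np.cos(k),0]); L=np.radians(40)
z=np.sin(L)*sx+[0,0,-np.cos(L)]
grip=np.array([647.4,-312.5,73.5])
tip=29-1; tcp=grip+z*(19+25)
print("tcp",tcp,"hover",tcp-120*z)
go(tcp-120*z,Rt([np.cos(k),np.sin(k),0],z))
cv2.imwrite("pics/t5.png",grab_frame("top")); cv2.imwrite("pics/s5.png",grab_frame("side"))
np.save("wi5.npy",camera_info("wrist"),allow_pickle=True); cv2.imwrite("pics/w5.png",grab_frame("wrist"))
E
```

```text
tcp [ 644.19831258 -284.39915016   39.7940445 ] hover [ 652.93018736 -361.03783154  131.71937768]
shift [  3.81 -10.4    0.09] turn [10.02  0.71  1.44] q [-11.  20.  96.  -0.  64. -12.]
```

>>> move_arm([
  [80,[0.1,-0.743,0.5],[0.716,0.05,0.103]],
  [80,[0.1,-0.743,0.5],[0.716,0.05,0.103]],
  [80,[0.2,-0.743,0],[0.716,0.05,0.103]],
  [80,[0.2,-0.743,0],[0.716,0.05,0.103]],
  [80,[0.3,-0.743,0],[0.716,0.05,0.103]],
  [80,[0.3,-0.743,0],[0.716,0.05,0.103]],
  [80,[0.3,-0.743,0],[0.716,0.05,0.103]],
  [80,[0.3,-0.743,0],[0.716,0.05,0.103]],
  [80,[0.33,-0.743,0],[0.716,0.05,0.103]],
  [80,[0.33,-0.743,0],[0.716,0.05,0.103]],
  [80,[0.33,-0.743,0],[0.716,0.05,0.103]],
  [80,[0.33,-0.743,0],[0.716,0.05,0.103]],
  [80,[0.34,-0.743,-0.5],[0.716,0.05,0.103]],
  [80,[0.35,-0.743,-0.45],[0.716,0.05,0.103]],
  [80,[0,0,0],[0,0,0]],
  [80,[0,0,0],[0,0,0]],
])

```text
time_s: 15.87
ee_pos: [652.6, -356.8, 124.7]
ee_rot: [-179.7, -40.5, 96.5]
force: [0.3, 0.6, 0.2]
gripper_width: 80.4
gripper_force: 0.0
```

```bash
python3 - <<'E'
from h import *
print(state()["ee_pos"],state()["ee_rot"],np.round(state()["qpos"]))
np.save("wi6.npy",camera_info("wrist"),allow_pickle=True); w=grab_frame("wrist"); cv2.imwrite("pics/w6.png",w)
t=cv2.imread("pics/t5.png")
cv2.imwrite("pics/v6.png",np.hstack([cv2.resize(w,(480,360)),cv2.resize(t[165:255,190:270],(320,360),interpolation=cv2.INTER_CUBIC)]))
E
```

```text
[ 652.59280678 -356.75354923  124.74268399] [-179.71348305  -40.47989431   96.50679248] [-42.  56.  40.  28. 114. -44.]
```

View pics/v6.png

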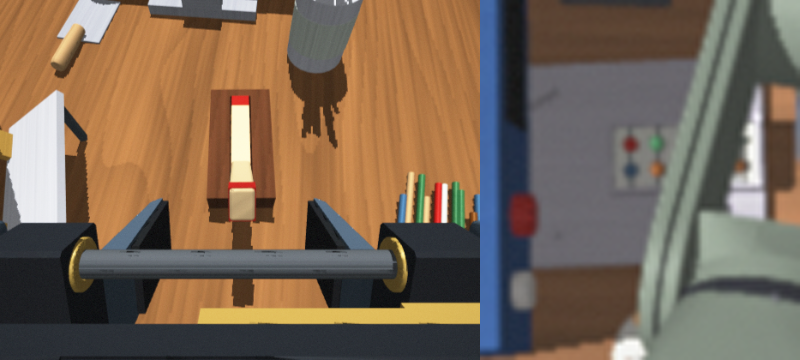

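The stick stands upright straight ahead, with its handle end near (242,205) and toe at (240,100), between the open fingers. The right panel shows the tray flat on the sill.

```bash
python3 - <<'E'
from h import *
np.set_printoptions(precision=1,suppress=True)
i=np.load("wi6.npy",allow_pickle=True).item(); w=cv2.imread("pics/w6.png").astype(int)
b,g,r=w[...,0],w[...,1],w[...,2]
m=((r>110)&(g<70)&(b<70)).astype(np.uint8); m[:, :230]=0; m[:,330:]=0; m[250:]=0
n,l,st,c=cv2.connectedComponentsWithStats(m)
for k in range(1,n):
    if st[k,4]>15: print(st[k],c[k])
s,q,Q=cur()
def inplane(uv):  # hit vertical plane containing nothing: use z
    pass
for k in range(1,n):
    if st[k,4]>15:
        for z in(34,105): p=onz("wrist",c[k],z,i); print(z,p,"tool",Q.inv().apply(p-q))
E
```

```text
[269 111  23  11 228] [280.  116.1]
[252 204   6   9  21] [254.3 208. ]
[305 206   6  16  48] [307.3 213.9]
[265 212  34  20 235] [281.9 216.8]
[251 214   6  16  39] [253.3 221. ]
34 [ 636.  -191.2   34. ] tool [ 65.1   2.5 179.2]
105 [ 642.4 -249.1  105. ] tool [66.7  2.1 87.4]
34 [ 625.1 -294.6   34. ] tool [-12.2 -20.5 113.6]
105 [ 634.2 -327.3  105. ] tool [  8.2 -15.3  37.8]
34 [ 671.9 -294.9   34. ] tool [-16.6  26.  109.9]
105 [ 669.6 -327.5  105. ] tool [ 4.9 19.8 35. ]
34 [ 650.2 -300.1   34. ] tool [-18.6   3.8 108.2]
105 [ 653.2 -331.5  105. ] tool [ 3.3  3.1 33.7]
34 [ 626.  -306.9   34. ] tool [-21.6 -21.  105.6]
105 [ 634.9 -336.6  105. ] tool [  1.  -15.7  31.7]
```

>>> move_arm([
  [80,[0.05,0.468,-0.576],[0,0,0]],
  [70,[-0.05,0.468,-0.576],[0,0,0]],
  [60,[-0.06,0.468,-0.576],[0,0,0]],
  [60,[-0.06,0.468,-0.576],[0,0,0]],
  [60,[-0.06,0.468,-0.576],[0,0,0]],
  [60,[-0.06,0.468,-0.576],[0,0,0]],
  [60,[0,0,0],[0,0,0]],
  [60,[0,0,0],[0,0,0]],
])

```text
time_s: 16.58
ee_pos: [647.2, -285.1, 46.8]
ee_rot: [179.7, -40.1, 97.0]
force: [0.5, -0.1, 0.9]
gripper_width: 59.9
gripper_force: 0.0
```

>>> move_arm([
  [10,[0,0,0],[0,0,0]],
  [10,[0,0,0],[0,0,0]],
  [10,[0,0,0],[0,0,0]],
  [10,[0,0,0],[0,0,0]],
  [10,[0,0,0],[0,0,0]],
  [10,[0,0,0],[0,0,0]],
  [10,[0,0,0],[0,0,0]],
  [10,[0,0,0],[0,0,0]],
], grip_force=40)

```text
time_s: 17.25
ee_pos: [646.7, -287.3, 43.5]
ee_rot: [179.9, -40.2, 96.7]
force: [0.1, -0.5, 0.3]
gripper_width: 19.7
gripper_force: 40.0
```

>>> move_arm([
  [10,[0,0,0.3],[0,0,0]],
  [10,[0,0,0.6],[0,0,0]],
  [10,[0,0,0.8],[0,0,0]],
  [10,[0,0,0.8],[0,0,0]],
  [10,[-0.43,0.68,0],[0,0,-0.175]],
  [10,[-0.43,0.68,0],[0,0,-0.175]],
  [10,[-0.43,0.68,0],[0,0,-0.175]],
  [10,[-0.43,0.68,0],[0,0,-0.175]],
  [10,[-0.43,0.68,0],[0,0,-0.175]],
  [10,[-0.43,0.68,0],[0,0,-0.175]],
  [10,[-0.43,0.68,0],[0,0,-0.175]],
  [10,[-0.43,0.68,0],[0,0,-0.175]],
  [10,[0,0,0],[0,0,0]],
  [10,[0,0,0],[0,0,0]],
])

```text
time_s: 18.42
ee_pos: [560.8, -150.6, 107.8]
ee_rot: [179.8, -40.1, 91.3]
force: [0.4, -0.4, -0.6]
gripper_width: 19.9
gripper_force: 40.0
```

```bash
python3 - <<'E'
from h import *
s=state();print(s["ee_pos"],s["ee_rot"],np.round(s["qpos"]),s["gripper_width"],s["force"])
np.save("wi7.npy",camera_info("wrist"),allow_pickle=True); w=grab_frame("wrist"); cv2.imwrite("pics/w7.png",w)
t=grab_frame("side"); cv2.imwrite("pics/s7.png",t)
cv2.imwrite("pics/v7.png",np.hstack([cv2.resize(w,(480,360))[:, 60:400],cv2.resize(t[180:270,215:330],(460,360),interpolation=cv2.INTER_CUBIC)]))
E
```

```text
[ 560.78724379 -150.61454772  107.81219392] [179.75440297 -40.10249684  91.2847248 ] [-35.  35.  86.  31.  86. -47.] 19.853980454035376 [ 0.3659478  -0.38244337 -0.63926769]
```

View pics/v7.png

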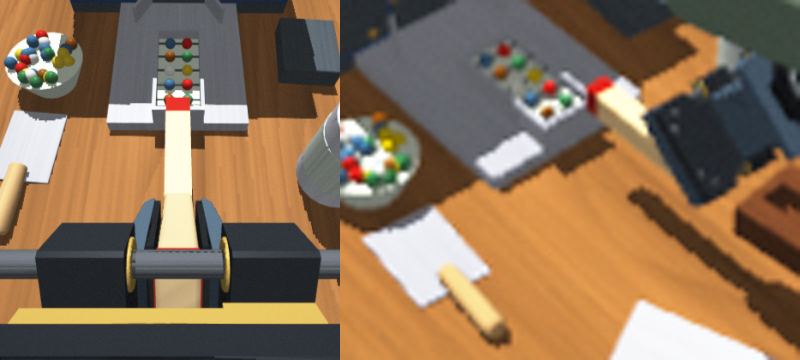

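The stick is held straight, its toe at panel (178,102), in line with the tray (153–203) and the sill (108–248). The side panel shows it level above the sill behind the tray. I measure the toe across the two views.

```bash
python3 - <<'E'
from h import *
np.set_printoptions(precision=1,suppress=True)
i=np.load("wi7.npy",allow_pickle=True).item()
def red(f,x0,x1,y0,y1):
    w=cv2.imread(f).astype(int); b,g,r=w[...,0],w[...,1],w[...,2]
    m=np.zeros(b.shape,np.uint8); m[y0:y1,x0:x1]=((r>110)&(g<70)&(b<70))[y0:y1,x0:x1]
    n,l,st,c=cv2.connectedComponentsWithStats(m); k=1+np.argmax(st[1:,4]); print(f,st[k],c[k]); return st[k],c[k]
a,ca=red("pics/w7.png",250,305,95,140); b,cb=red("pics/s7.png",270,292,190,215)
print("toe",tri(ray("wrist",ca,i),ray("side",cb)))
# toe front top edge at candidate heights
for z in(90,95,99,103): print(z,onz("wrist",(ca[0],a[1]),z,i))
# tray rear rim & sides (rim z=41): panel px
for u,v in((153,104),(203,104),(160,33),(197,33)): print("tray",onz("wrist",((u+60)/.857,v/.857),41,i))
for u,v in((108,120),(248,120),(130,20),(220,20)): print("sill",onz("wrist",((u+60)/.857,v/.857),15,i))
E
```

```text
pics/w7.png [263 113  29  15 392] [276.9 120.4]
pics/s7.png [277 199   6   6  16] [279.1 201.2]
toe (array([559.2, -50.9,  92.5]), np.float64(0.3200647975492458))
90 [559.  -41.9  90. ]
95 [559.1 -46.   95. ]
99 [559.2 -49.3  99. ]
103 [559.2 -52.6 103. ]
tray [532.8 -11.6  41. ]
tray [585.6 -10.4  41. ]
tray [535.6  93.4  41. ]
tray [579.8  94.5  41. ]
sill [480.5 -14.7  15. ]
sill [638.4 -11.1  15. ]
sill [491.8 147.4  15. ]
sill [612.6 150.4  15. ]
```

>>> move_arm([
  [10,[0,0,-0.6],[0,0,0]],
  [10,[0,0,-0.7],[0,0,0]],
  [10,[0,0,-0.6],[0,0,0]],
  [10,[0,0,-0.3],[0,0,0]],
  [10,[0,0,0],[0,0,0]],
  [10,[0,0,0],[0,0,0]],
  [10,[0,0.2,0],[0,0,0]],
  [10,[0,0.3,0],[0,0,0]],
  [10,[-0.005,0.3,0],[0,0,0]],
  [10,[-0.005,0.3,0],[0,0,0]],
  [10,[-0.005,0.3,0],[0,0,0]],
  [10,[-0.005,0.3,0],[0,0,0]],
  [10,[-0.005,0.3,0],[0,0,0]],
  [10,[-0.005,0.3,0],[0,0,0]],
])

```text
time_s: 19.68
ee_pos: [560.2, -93.0, 51.4]
ee_rot: [179.8, -40.1, 91.2]
force: [0.4, -2.8, 0.1]
gripper_width: 20.1
gripper_force: 40.0
```

```bash
python3 - <<'E'
from h import *
np.set_printoptions(precision=1,suppress=True)
s=state();print(s["ee_pos"],s["ee_rot"],s["force"])
i=camera_info("wrist"); w=grab_frame("wrist"); cv2.imwrite("pics/w8.png",w); np.save("wi8.npy",i,allow_pickle=True)
w=w.astype(int); b,g,r=w[...,0],w[...,1],w[...,2]
m=((r>110)&(g<70)&(b<70)).astype(np.uint8)
n,l,st,c=cv2.connectedComponentsWithStats(m)
for k in range(1,n):
    if st[k,4]>60: print(st[k],c[k],onz("wrist",(c[k][0],st[k][1]),42,i))
cv2.imwrite("pics/s8.png",grab_frame("side"))
E
```

```text
[560.2 -93.   51.4] [179.8 -40.1  91.2] [ 0.4 -2.8  0.1]
[ 69  26  18  12 135] [76.3 31. ] [392.4  94.6  42. ]
[ 43  62  15   9 101] [49.  65.9] [381.2  54.5  42. ]
[ 35  72  20  15 176] [43.1 78.8] [379.5  44.1  42. ]
[264 114  28  14 391] [277.5 120.5] [559.   8.  42.]
```

>>> move_arm([
  [10,[-0.005,0.3,0],[0,0,0]],
  [10,[-0.005,0.3,0],[0,0,0]],
  [10,[-0.005,0.3,0],[0,0,0]],
  [10,[-0.005,0.3,0],[0,0,0]],
])

```text
time_s: 20.12
ee_pos: [559.3, -62.9, 50.8]
ee_rot: [179.9, -40.1, 91.1]
force: [-0.3, -1.7, -1.9]
gripper_width: 19.9
gripper_force: 40.0
```

```bash
python3 - <<'E'
from h import *
np.set_printoptions(precision=1,suppress=True)
i=camera_info("wrist"); w=grab_frame("wrist"); cv2.imwrite("pics/w9.png",w)
print(state()["ee_pos"],state()["force"])
# bead colours between the tray's long sides: two columns -> yaw
h=cv2.cvtColor(w,cv2.COLOR_BGR2HSV); m=((h[...,1]>130)&(h[...,2]>60)).astype(np.uint8); m[:30]=0; m[113:]=0; m[:,:235]=0; m[:,325:]=0
n,l,st,c=cv2.connectedComponentsWithStats(m)
for k in range(1,n):
    if 15<st[k,4]<500: print(st[k,4],c[k],onz("wrist",c[k],33,i),w[int(c[k][1]),int(c[k][0])])
E
```

```text
[558.8 -61.1  51.3] [ 0.   0.8 -0.8]
169 [265.3  39.9] [546.4 122.2  33. ] [ 28  69 115]
82 [289.2  38.1] [566.3 124.7  33. ] [ 80 127  60]
186 [289.9  58.9] [567.  101.1  33. ] [ 30 111 128]
196 [290.3  78.6] [567.4  80.1  33. ] [ 27  28 120]
95 [264.7  77.7] [547.3  80.6  33. ] [87 67 42]
193 [264.1  99.5] [547.5  58.7  33. ] [ 37  79 134]
102 [290.5  98.1] [567.7  60.4  33. ] [ 91 140  71]
```

The tray runs straight (bead columns at x 547 and 567, yaw about 91°). I push on through the mouth.

>>> move_arm([
  [10,[-0.005,0.3,0],[0,0,0]],
  [10,[-0.005,0.3,0],[0,0,0]],
  [10,[-0.005,0.3,0],[0,0,0]],
  [10,[-0.005,0.3,0],[0,0,0]],
  [10,[-0.005,0.3,0],[0,0,0]],
  [10,[-0.005,0.3,0],[0,0,0]],
  [10,[-0.005,0.3,0],[0,0,0]],
  [10,[-0.005,0.3,0],[0,0,0]],
  [10,[-0.005,0.3,0],[0,0,0]],
  [10,[-0.005,0.3,0],[0,0,0]],
  [10,[-0.005,0.3,0],[0,0,0]],
  [10,[-0.005,0.3,0],[0,0,0]],
  [10,[-0.005,0.3,0],[0,0,0]],
  [10,[-0.005,0.3,0],[0,0,0]],
])

```text
time_s: 21.33
ee_pos: [557.6, 42.3, 51.1]
ee_rot: [179.9, -40.2, 91.2]
force: [0.2, -1.7, -1.5]
gripper_width: 20.1
gripper_force: 40.0
```

>>> move_arm([
  [10,[-0.005,0.25,0],[0,0,0]],
  [10,[-0.005,0.25,0],[0,0,0]],
  [10,[-0.005,0.25,0],[0,0,0]],
  [10,[-0.005,0.25,0],[0,0,0]],
  [10,[-0.005,0.25,0],[0,0,0]],
  [10,[-0.005,0.25,0],[0,0,0]],
  [10,[-0.005,0.25,0],[0,0,0]],
  [10,[-0.005,0.25,0],[0,0,0]],
])

```text
time_s: 22.0
ee_pos: [556.7, 92.1, 51.2]
ee_rot: [179.9, -40.2, 91.2]
force: [0.4, -2.1, -1.3]
gripper_width: 20.1
gripper_force: 40.0
```

>>> move_arm([
  [10,[-0.004,0.25,0],[0,0,0]],
  [10,[-0.004,0.25,0],[0,0,0]],
  [10,[-0.004,0.25,0],[0,0,0]],
  [10,[-0.004,0.25,0],[0,0,0]],
  [10,[-0.004,0.25,0],[0,0,0]],
  [10,[-0.004,0.25,0],[0,0,0]],
  [10,[-0.004,0.25,0],[0,0,0]],
  [10,[-0.004,0.25,0],[0,0,0]],
])

```text
time_s: 22.67
ee_pos: [555.9, 142.1, 51.2]
ee_rot: [179.9, -40.2, 91.2]
force: [0.2, -1.7, -0.5]
gripper_width: 19.9
gripper_force: 40.0
```

>>> move_arm([
  [10,[-0.003,0.2,0],[0,0,0]],
  [10,[-0.003,0.2,0],[0,0,0]],
  [10,[-0.003,0.15,0],[0,0,0]],
  [10,[-0.003,0.15,0],[0,0,0]],
  [10,[-0.003,0.15,0],[0,0,0]],
  [10,[0,0.1,0],[0,0,0]],
  [10,[0,0,0],[0,0,0]],
])

```text
time_s: 23.25
ee_pos: [555.3, 166.0, 51.3]
ee_rot: [179.9, -40.2, 91.2]
force: [0.2, -0.2, -1.0]
gripper_width: 20.0
gripper_force: 40.0
```

>>> move_arm([
  [10,[0,-0.2,0],[0,0,0]],
  [10,[0.007,-0.4,0],[0,0,0]],
  [10,[0.007,-0.4,0],[0,0,0]],
  [10,[0.007,-0.4,0],[0,0,0]],
  [10,[0.007,-0.4,0],[0,0,0]],
  [10,[0.007,-0.4,0],[0,0,0]],
  [10,[0.007,-0.4,0],[0,0,0]],
  [10,[0.007,-0.4,0],[0,0,0]],
  [10,[0.007,-0.4,0],[0,0,0]],
  [10,[0.007,-0.4,0],[0,0,0]],
  [10,[0.007,-0.4,0],[0,0,0]],
  [10,[0.007,-0.4,0],[0,0,0]],
  [10,[0.007,-0.4,0],[0,0,0]],
  [10,[0.007,-0.4,0],[0,0,0]],
  [10,[0.007,-0.4,0],[0,0,0]],
  [10,[0.007,-0.4,0],[0,0,0]],
  [10,[0.007,-0.3,0],[0,0,0]],
  [10,[0,0,0],[0,0,0]],
  [10,[0,0,0],[0,0,0]],
])

```text
time_s: 24.83
ee_pos: [558.4, 2.4, 51.1]
ee_rot: [179.9, -40.2, 91.1]
force: [0.2, -0.2, -1.2]
gripper_width: 19.5
gripper_force: 40.0
```

>>> move_arm([
  [10,[0,0,-0.06],[0,0,0]],
  [10,[0,0,-0.05],[0,0,0]],
  [10,[0,0,0],[0,0,0]],
  [10,[0,0,0],[0,0,0]],
])

```text
time_s: 25.17
ee_pos: [558.1, 3.3, 48.5]
ee_rot: [179.9, -40.2, 91.2]
force: [-0.3, 1.3, 0.1]
gripper_width: 20.0
gripper_force: 40.0
```

```bash
python3 - <<'E'
from h import *
np.set_printoptions(precision=2,suppress=True)
for k in range(4):
    s=state(); print(s["ee_pos"],s["force"],s["torque"]); grab_frame("top")
E
```

```text
[558.14   3.27  48.48] [-0.3   1.28  0.08] [-0.42  0.09  0.03]
[558.18   3.25  48.48] [ 0.69  0.32 -0.12] [-0.46  0.08  0.05]
[558.19   3.2   48.47] [ 0.04  0.94 -0.22] [-0.49  0.07 -0.03]
[558.2    3.12  48.46] [-0.03  0.68 -0.42] [-0.42  0.03  0.02]
```

>>> move_arm([
  [10,[0,0,-0.04],[0,0,0]],
  [10,[0,0,0],[0,0,0]],
  [10,[0,0,0],[0,0,0]],
])

```text
time_s: 25.62
ee_pos: [558.3, 3.0, 48.4]
ee_rot: [179.9, -40.2, 91.2]
force: [-2.1, -0.9, 5.8]
gripper_width: 19.8
gripper_force: 40.0
```

In contact with the sill. I release and back out along the tool axis.

>>> move_arm([
  [24,[0,0,0],[0,0,0]],
  [30,[0,0,0],[0,0,0]],
  [40,[0,0,0],[0,0,0]],
  [50,[0,0,0],[0,0,0]],
  [50,[0,0,0],[0,0,0]],
  [50,[0,0,0],[0,0,0]],
  [50,[0.002,-0.13,0.15],[0,0,0]],
  [50,[0.005,-0.26,0.3],[0,0,0]],
  [50,[0.01,-0.39,0.46],[0,0,0]],
  [50,[0.01,-0.39,0.46],[0,0,0]],
  [50,[0.01,-0.39,0.46],[0,0,0]],
  [50,[0.01,-0.39,0.46],[0,0,0]],
  [50,[0.01,-0.39,0.46],[0,0,0]],
  [50,[0.01,-0.39,0.46],[0,0,0]],
  [50,[0.01,-0.39,0.46],[0,0,0]],
  [50,[0.01,-0.39,0.46],[0,0,0]],
  [50,[0,0,0],[0,0,0]],
  [50,[0,0,0],[0,0,0]],
])

```text
time_s: 27.12
ee_pos: [560.8, -85.9, 151.3]
ee_rot: [179.8, -40.1, 91.2]
force: [-0.0, 0.8, 0.0]
gripper_width: 50.1
gripper_force: 0.0
```

```bash
python3 - <<'E'
from h import *
np.set_printoptions(precision=1,suppress=True)
s=state();print(s["ee_pos"],s["force"],s["time_s"])
i=camera_info("wrist"); w=grab_frame("wrist"); cv2.imwrite("pics/w10.png",w); np.save("wi10.npy",i,allow_pickle=True)
sd=grab_frame("side"); cv2.imwrite("pics/s10.png",sd)
def comps(im,lo):
    a=im.astype(int); m=((a[...,2]>110)&(a[...,1]<70)&(a[...,0]<70)).astype(np.uint8)
    n,l,st,c=cv2.connectedComponentsWithStats(m); return [(st[k],c[k]) for k in range(1,n) if st[k,4]>lo]
for st,c in comps(w,60): print("w",st,c,onz("wrist",c,39,i))
for st,c in comps(sd,8): 
    p=onz("side",c,39)
    if 350<p[0]<750 and -250<p[1]<250: print("s",st,c,p)
# where mouth/flap falls in the views
R=lambda n,i:cv2.Rodrigues(np.array(i["rvec"]))[0]
for n,ii,im in(("wrist",i,w),("side",camera_info("side"),sd)):
    for P in([553.5,185,20],[553.5,185,60],[516,185,20],[592,185,60],[553,220,30],[553,220,55]):
        q=R(n,ii)@np.array(P,float)+ii["tvec"]; uv=(ii["fx"]*q[0]/q[2]+ii["cx"],ii["fy"]*q[1]/q[2]+ii["cy"]); u,v=map(int,uv)
        print(n,P,np.array(uv),im[v,u] if 0<=v<420 and 0<=u<560 else None)
E
```

```text
[560.8 -85.9 151.3] [-0.   0.8  0. ] 27.1167
w [116 115  13   9  80] [121.2 118.9] [393.1  89.2  39. ]
w [ 92 146  18  21 179] [ 99.7 155.8] [380.5  42.8  39. ]
w [262 201  28   8 118] [275.7 203.8] [558.9  -7.2  39. ]
s [216 220   5   6  17] [217.9 222.2] [380.4  42.7  39. ]
wrist [553.5, 185, 20] [274.5  67.7] [54 51 46]
wrist [553.5, 185, 60] [274.4  40.1] [ 42  91 117]
wrist [516, 185, 20] [243.7  67.2] [99 94 93]
wrist [592, 185, 60] [308.9  40.6] [63 36 17]
wrist [553, 220, 30] [274.7  40.1] [ 42  91 117]
wrist [553, 220, 55] [274.6  22.2] [43 43 37]
side [553.5, 185, 20] [236.2 182.3] [50 46 41]
side [553.5, 185, 60] [235.4 173.6] [46 59 67]
side [516, 185, 20] [227.6 186.7] [76 72 69]
side [592, 185, 60] [244.2 169.2] [64 41 25]
side [553, 220, 30] [230.2 175.4] [47 49 47]
side [553, 220, 55] [229.7 170. ] [44 42 37]
```

```bash
python3 - <<'E'
from h import *
np.set_printoptions(precision=1,suppress=True)
i=np.load("wi10.npy",allow_pickle=True).item(); w=cv2.imread("pics/w10.png")
for v in range(10,90,4): print(v,w[v,255],w[v,274],w[v,295],onz("wrist",(274,v),15,i)[:2])
h=cv2.cvtColor(w,cv2.COLOR_BGR2HSV); m=(((h[...,0]<6)|(h[...,0]>174))&(h[...,1]>150)&(h[...,2]>50)).astype(np.uint8); m[:,:240]=0; m[:,310:]=0
n,l,st,c=cv2.connectedComponentsWithStats(m)
for k in range(1,n):
    if st[k,4]>30: print(st[k],c[k],"z39",onz("wrist",(c[k][0],st[k][1]),39,i))
E
```

```text
10 [46 43 40] [48 43 42] [43 39 35] [550.4 294.3]
14 [45 42 38] [49 48 42] [45 43 39] [550.6 286.5]
18 [46 46 38] [47 44 39] [43 42 37] [550.7 278.7]
22 [48 42 41] [43 43 37] [49 47 42] [550.9 271. ]
26 [46 40 37] [47 42 38] [47 45 41] [551.1 263.5]
30 [46 43 38] [47 46 40] [47 48 41] [551.2 256. ]
34 [48 45 42] [49 46 42] [45 41 37] [551.4 248.6]
38 [45 57 67] [42 49 55] [49 56 57] [551.6 241.4]
42 [ 42  89 116] [ 42  91 118] [ 43  90 117] [551.7 234.2]
46 [ 44  92 119] [ 47  91 119] [ 43  88 115] [551.9 227.1]
50 [51 54 52] [48 54 57] [47 60 62] [552.1 220.1]
54 [47 47 41] [49 47 42] [49 46 42] [552.2 213.2]
58 [51 46 44] [50 47 42] [53 48 44] [552.4 206.3]
62 [49 48 43] [47 46 40] [47 47 41] [552.5 199.6]
66 [50 46 41] [52 51 45] [53 49 46] [552.7 192.9]
70 [49 44 42] [49 45 39] [48 45 39] [552.8 186.3]
74 [120 112 109] [117 108 107] [117 110 105] [553.  179.8]
78 [116 111 107] [115 107 105] [121 115 111] [553.1 173.4]
82 [119 110 108] [118 113 109] [113 109 107] [553.2 167. ]
86 [121 113 111] [120 111 109] [117 112 108] [553.4 160.8]
[267 110  18  10 174] [275.7 114.6] z39 [556.6 104.6  39. ]
[262 201  28  10 170] [275.3 203.7] z39 [558.5  -4.3  39. ]
```

```bash
python3 - <<'E'
from workcell import *
print(job_done())
E
```

```text
the job is handed in; nothing more can be done
None
```

The job is handed in at about 27 s; by my last camera measurements the tray is in the kiln with the flap shut behind it, and the stick stands on the sill with its toe about 80 mm in front of the mouth. No verdict came back.

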